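# Knock the round peg home on the pounding bench

## Task

On the wooden pounding bench, slide the clear shutter as far as it goes away from the round peg and leave it there, over the square peg. Then lift the mallet out of its cradle (only its head can be got hold of there), put it down, take it again by the handle, and with the handle in the grip knock the round peg fully down to its stop with the head, a brisk knock and not a slow push. Finish by standing the mallet upright on its head on the cork mat and letting go; leave the square peg up, and the toy car, cube and boat where they are.

Things in the scene. Friction and masses are not known exactly. Their poses are not given: they have to be found in the camera images.
- bench: fixed wooden pounding bench, 120 mm (x) by 240 mm (y), deck top 60 mm above the table; origin under its centre. The two pegs stand through the deck at x = 0, y = +50 and y = -50 mm; which is which varies. Along its far edge (x = 44 to 60 mm) a rail, top 92 mm above the table, carries the shutter.
- shutter (a joint): position of the shutter along the bench's +y, m: -0.040 (one end) to +0.040 (other end); starts near the middle, where it blocks both pegs; about 2 N of friction, stays where left
- shutter_mid (a point): top of the clear shutter's middle, in line with the pegs (bench x = 0), 99 mm above the table. The shutter is a clear plate with dark wooden side strips, 90 mm along y, from bench x = -22 to +60 mm, underside 93 mm above the table, passing over the raised pegs
- shutter_grip (a point): centre of the shutter's dark wooden upright grip, 122 mm above the table; it is 24 mm (x) by 20 mm (y) and stands from 99 to 139 mm high, 48 mm further along bench x than shutter_mid; axes as the bench
- round_peg (a joint): how far the round peg has been driven down, m: 0 up, 0.024 fully home on its stop. A sprung clip resists with about 3 to 5 N and holds the peg where it is left
- round_peg_top (a point): centre of the top of the round wooden peg (34 mm diameter), 88 mm above the table when up (28 mm above the deck), 64 mm when fully home
- square_peg (a joint): the same for the square peg: 0 up; to be left up
- square_peg_top (a point): centre of the top of the square wooden peg (30 by 30 mm), 88 mm above the table; axes as the bench
- mallet: loose wooden mallet, 0.3 kg. Head 52 x 52 mm, 80 mm high, rubber faces at bottom and top. Origin at the centre of the head's lower face, z up; the square handle (24 mm wide, 26 mm high) runs level along -x from x = -26 to -160 mm, its axis 40 mm above the lower face. It stands by itself on the lower face, handle level; centre of mass 11 mm from the head's axis towards the handle
- cradle: fixed plywood cradle, a channel open at the top: origin on the table where the mallet's head starts, the channel runs along its -x from x = -35 to -171 mm, 54 mm wide outside, 30 mm inside, floor 22 mm and walls 68 mm high. The handle lies down inside it, the head stands free at its +x end; the mallet lifts out straight up
- mat: fixed cork mat 160 x 160 mm, 4 mm thick, flat on the table; origin under its centre
- cube: bystander: pink plastic cube, 60 mm; origin under its centre
- car: bystander: varnished wooden car, 120 x 68 x 59 mm; origin under its centre
- boat: bystander: silicone bath boat, 112 x 60 mm, 70 mm high; origin under its centre
Mind the look-alikes: they are no part of the job. What is shaped like the cradle but red is not meant. Leave any blue look-alike of the mallet alone.

How it is judged:
By the outcome, as a careful person would: the job done as asked, in the order asked, and still so for the second after the job is handed in, with the robot touching nothing.
It also fails if it takes over 72 s, if anything falls off the work surface, if the arm or the gripper's body presses on something with over 40 N, if the wrist force passes 120 N, or if a joint passes its speed limit or range.

## Robot

A 7-joint arm with a two-finger parallel gripper is mounted at the origin on the work surface. World frame = base frame: x ahead of the robot, y to its left, z up, the work surface at z = 0. Lengths are in m, angles in rad, forces in N, time in s.
With the tool pointing down it reaches from about 0.4 to 0.85 m from the base axis. Payload 10.4 kg.
Tool frame: the origin (TCP) lies at the very end of the fingers, on their centre line; the grasp point (between the pads) lies 19 mm behind it (manip.grip_point_offset is the distance from the TCP to the grasp point, in m); z points along the fingers, y is the line along which they close (so a half turn about z gives the same grasp; the last joint's range is limited). The gripper opens to 85 mm and grips with 20 to 120 N. Pads are 22 mm wide; open, the fingers measure 114 mm over their backs; the gripper's body (76 mm by 85 mm) begins 54 mm behind the grasp point. The pads swing forward as they close: fully open they stand 13 mm farther back than shut.
Start: joints at [-0.023, 0.332, -0.065, 1.46, 0.022, 1.35, -0.088], TCP at [0.625, 0, 0.231] pointing down, gripper open.
Joint ranges: [-2.6, 2.6], [-0.5, 2.12], [-1.47, 1.34], [0.16, 2.42], [-1.27, 4.41], [0.06, 2.06], [-2.6, 2.6]. Speed limits (rad/s): [2.22, 2.22, 2.79, 2.79, 3.14, 3.14, 3.14].

## Interface

Orientations are given as a unit quaternion [x, y, z, w].
In Python, from workcell import manip gives the robot as it stands. The module is installed in compiled form; this text tells all that it offers.
- The arm moves only by the tool step_arm, never from a script. Its argument "moves" is a list of rows, each a list of 7 numbers: the closure, from 0 (fully open) to 1 (shut), then the shift along the world's x, y, z in mm, then the turn, a rotation vector about the world's x, y, z in rad. In form: [[grip, tx, ty, tz, ax, ay, az], ...]. A call has 1 to 10 rows; each row is the pose to reach, as a shift and turn from the pose commanded when the call began; what a row does not reach only later rows make up. A row lasts 1/10 s, in which the tool goes at most 50 mm and 8.59 degrees, less where a joint would pass 70% of its speed; a pose out of reach is approached as far as the arm can. A call with a gripper value outside its range is refused whole. The fingers move at their own pace and stop on an object; "grip_force" is the grip in N (left out, the last holds). Time passes only in rows, so rows that repeat a pose let the fingers close. It gives the time, the measured TCP pose, the force, the opening and the grip force at its end, in the units of the state.
- manip.get_obs(): the state, without advancing time (a new reading comes with each control period).
- manip.camera(name): name is "scene" or "side" or "wrist"; returns a dict with "image" (384x512x3 uint8, blue, green, red), "K" (3x3 intrinsics, pixels), "rvec" (rotation vector, rad) and "tvec" (3), from world to camera coordinates, as OpenCV has them; the wrist camera has in their place "mount" (4x4, takes a point from camera to tool coordinates, whose origin is the TCP and whose axes are the flange's). Camera axes: x right, y down, z forward; pixel columns grow to the right and rows downward; lengths in m; the calibration is good to about 2 mm. A picture is of the moment at which its call begins: read the wrist's pose just before it. There is no depth.
- manip.hand_in(): hands the job in; it is judged then, once.
The state is a dict: "clock": time; "joint_pos": joint angles; "joint_velocities": joint speeds; "tau": joint torques, N m; "position": TCP position; "ee_rot": TCP orientation; "ft_force": force on the tool from outside, world axes, zero at the start; "torque": the same for the moment, N m; "grip_width": opening from 0.0 (shut) to 1.0 (fully open); "grasp_force": force on a finger pad.
Only numpy, scipy, OpenCV 4.12 (cv2) and the standard library are available. Lean on these libraries where they do the work, as an engineer would, in place of code of your own. Each camera call takes 0.05 s, during which the arm holds its last target. There are 200 camera calls.

## Working session

There is one attempt and no reset: what is moved stays moved. The work goes in short steps, Python scripts to look and compute and a tool call to move; the robot and the scene stay as the last step left them, time stands still between calls to the robot, and variables do not carry over. Pictures are saved under pics/ and viewed, at most 10 in all, crops included, and the job is handed in when it is done.

Besides the shell and the picture viewer there is one more tool, called after ">>>" by a JSON object that holds its "api" and its "payload". step_arm: Moves the arm, as the interface text tells. Its arguments: {"type":"object","properties":{"moves":{"type":"array","items":{"type":"array","items":{"type":"number"}}},"grip_force":{"type":"number"}},"required":["moves"]}

```bash
mkdir -p pics; cat > h.py <<'E'
import numpy as np, cv2
from workcell import manip
def ray(c,uv):
    R=cv2.Rodrigues(np.array(c["rvec"],float))[0]; t=np.array(c["tvec"],float).ravel()
    K=np.array(c["K"],float)
    d=R.T@np.linalg.inv(K)@np.array([uv[0],uv[1],1.0]); return -R.T@t,d
def onz(c,uv,z):
    o,d=ray(c,uv); return (o+d*(z-o[2])/d[2])[:2]
def proj(c,p):
    return cv2.projectPoints(np.array(p,float).reshape(-1,1,3),np.array(c["rvec"],float),np.array(c["tvec"],float),np.array(c["K"],float),None)[0].reshape(-1,2)
E
python3 - <<'E'
from h import *
import pickle
o=manip.get_obs(); print(o)
C={n:manip.camera(n) for n in("scene","side")}
pickle.dump(C,open("c0.pkl","wb"))
for n in C: cv2.imwrite(f"pics/{n}0.png",cv2.resize(C[n]["image"],(800,600),interpolation=cv2.INTER_CUBIC)); print(n,ray(C[n],(256,192)))
E
```

```text
{'clock': 0.0, 'joint_pos': array([-0.02260364,  0.33291638, -0.06471581,  1.46092273,  0.02158158,
        1.34992083, -0.0884586 ]), 'joint_velocities': array([ 0.00230509,  0.00116085,  0.00281891, -0.00173458, -0.00084013,
        0.00106161, -0.00020943]), 'tau': array([ 4.98105128e-04, -6.25449800e+01,  4.97091911e-02, -3.91610491e+01,
        1.63588714e-02,  9.83294769e-03, -6.01235030e-06]), 'position': array([6.24623162e-01, 1.22492438e-05, 2.30497059e-01]), 'ee_rot': array([ 7.07079528e-01,  7.07133650e-01, -5.36134478e-04, -5.04665124e-04]), 'ft_force': array([ 0.43566567,  0.03832444, -0.51676066]), 'torque': array([-0.07021548, -0.03002134,  0.01119964]), 'grasp_force': 0.0, 'grip_width': 0.9984189111356422}
scene (array([ 0.99641253, -0.51122631,  1.19262037]), array([-0.40667236,  0.43202844, -0.80512965]))
side (array([0.21062975, 0.74232823, 0.76576498]), array([ 0.27508759, -0.68571784, -0.6739345 ]))
```

View pics/scene0.png

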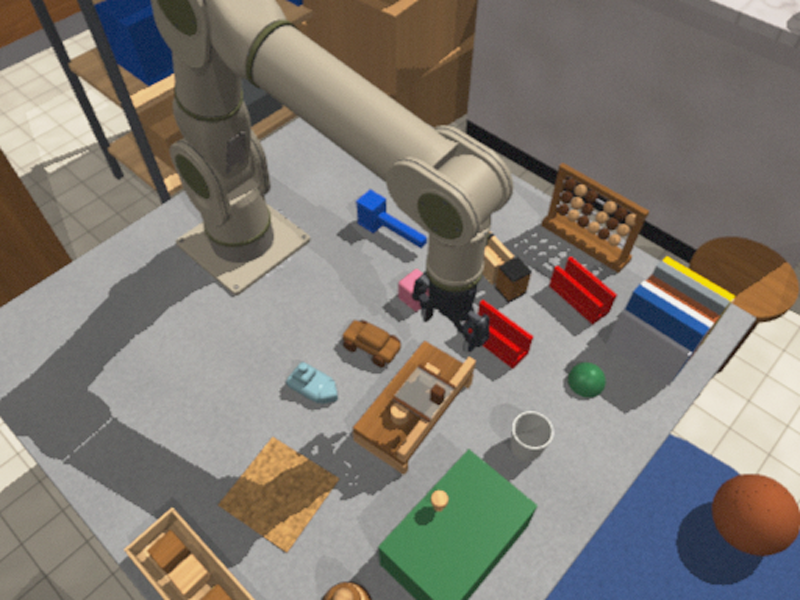

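View pics/side0.png

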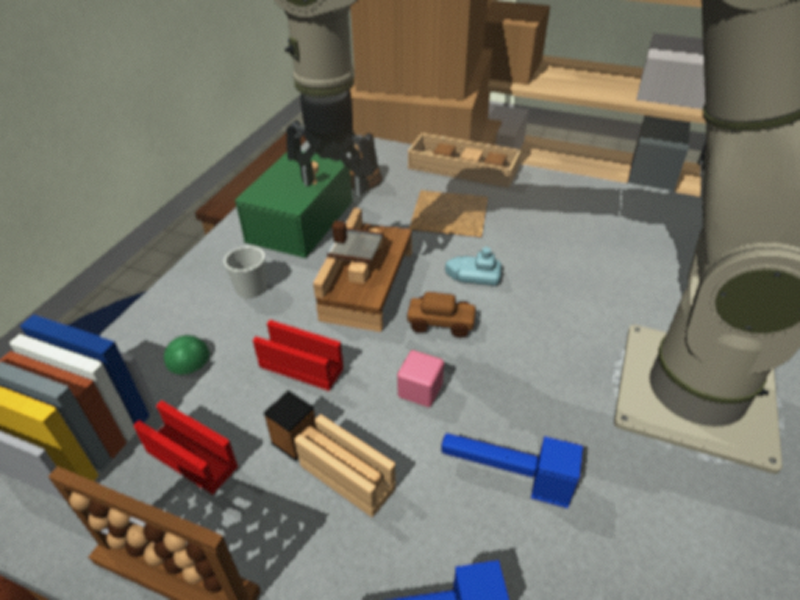

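The scene view shows the bench around (415,405), the mat at (280,490), and the mallet head at (515,285) with the arm partly hiding it. The side view shows the bench at (365,270), the mallet's dark-topped head at (290,420), the cradle at (345,465) and the mat at (450,213). I'll zoom in on these.

```bash
python3 - <<'E'
from h import *
import pickle
C=pickle.load(open("c0.pkl","rb"))
def crop(n,x,y,w,h): # native px
    im=C[n]["image"][y:y+h,x:x+w]; im=cv2.resize(im,(400,300),interpolation=cv2.INTER_CUBIC)
    s=400/w
    for k in range(0,w,20): cv2.line(im,(int(k*s),0),(int(k*s),6),(0,255,0),1); cv2.putText(im,str(x+k),(int(k*s),16),0,.35,(0,255,0),1)
    for k in range(0,h,20): cv2.line(im,(0,int(k*s)),(6,int(k*s)),(0,255,0),1); cv2.putText(im,str(y+k),(8,int(k*s)+4),0,.35,(0,255,0),1)
    return im
a=np.hstack([crop("scene",220,214,92,69+20-20),crop("side",195,130,80,60+20-20+0)])
b=np.hstack([crop("side",160,240,100,75),crop("scene",135,275,92,69)])
a=np.hstack([crop("scene",220,212,100,90-15),crop("side",190,128,100,75)])
cv2.imwrite("pics/z0.png",np.vstack([a,np.hstack([crop("side",160,245,100,75),crop("scene",135,275,100,75)])]))
E
```

```text
(no output)
```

View pics/z0.png

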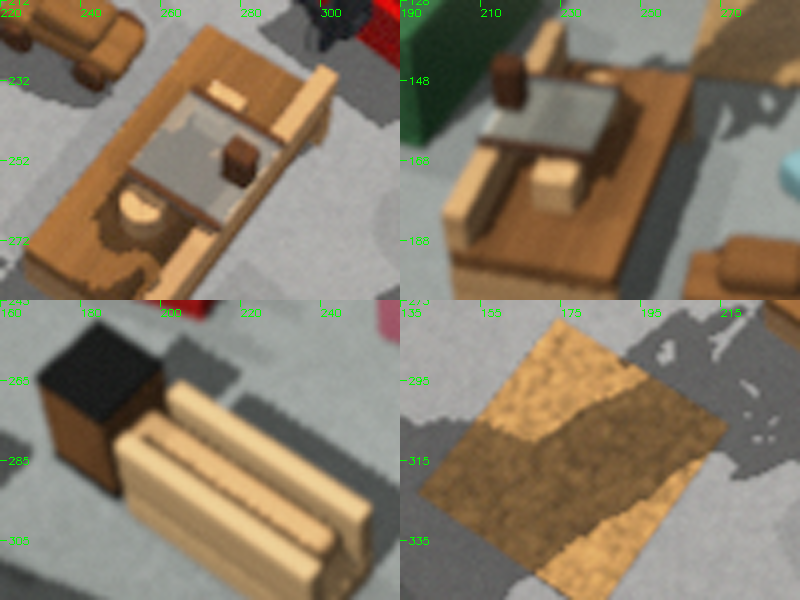

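Zoomed, the round peg is at the lower-left in the scene view, around (255,263), and the square one is around (276,236), so the shutter goes towards the square peg. Corners read off this for measuring.

```bash
python3 - <<'E'
from h import *
import pickle
C=pickle.load(open("c0.pkl","rb")); s,d=C["scene"],C["side"]
def show(l,c,pts,z):
    P=np.array([onz(c,p,z) for p in pts]); print(l,(P*1000).round(1).tolist()); return P
a=show("deck scene",s,[(271.75,218.25),(226.25,277.5)],.06)
show("rail scene",s,[(303.75,230),(299.5,228.25)],.092)
b=show("deck side",d,[(263,146.75),(243.75,198),(203.75,190.5)],.06)
show("round top scene",s,[(255,263.5)],.088); show("sq top scene",s,[(276.5,236)],.088); show("sq top side",d,[(229.5,171)],.088)
for P in (a,b): v=P[0]-P[1]; print("ang",np.degrees(np.arctan2(v[1],v[0])),np.linalg.norm(v))
h=show("head",d,[(184.25,250),(169.5,264.5),(184.25,277),(200.75,260.75)],.08); print("centre",h.mean(0))
w=show("crad",d,[(189.25,280),(240.5,312.5),(205,265),(252.5,296.75)],.068)
for i in(0,2): v=w[i]-w[i+1]; print("ang",np.degrees(np.arctan2(v[1],v[0])),np.linalg.norm(v))
m=show("mat",s,[(174.25,279.5),(217,306.25),(183.7,352.6),(140,322.5)],.004); print(m.mean(0),[np.linalg.norm(m[i]-m[i-1]) for i in range(4)])
# mat by colour in side
for n,c,z,r in(("mat s",s,.004,(130,270,95,100)),("mat d",d,.004,(255,115,65,45))):
    x,y,ww,hh=r; im=cv2.cvtColor(c["image"],cv2.COLOR_BGR2HSV)[y:y+hh,x:x+ww]
    k=((im[...,1]>90)&(im[...,0]<25)).astype(np.uint8); ct=max(cv2.findContours(k,0,2)[0],key=cv2.contourArea).reshape(-1,2)+[x,y]
    P=np.array([onz(c,p,z) for p in ct]).astype(np.float32); print(n,cv2.minAreaRect(P*1000))
E
```

```text
deck scene [[531.7, 54.7], [571.1, -187.5]]
rail scene [[644.2, 73.1], [630.8, 69.2]]
deck side [[555.4, -180.5], [520.8, 58.3], [635.6, 70.0]]
round top scene [[611.3, -108.1]]
sq top scene [[596.1, 3.0]]
sq top side [[588.6, -2.1]]
ang 99.2256387823086 0.24538929753015729
ang -81.74868976963582 0.24131344857449233
head [[571.9, 286.5], [582.2, 334.1], [535.4, 351.3], [522.4, 300.0]]
centre [0.55297644 0.3179745 ]
crad [[527.1, 347.3], [393.1, 378.3], [513.5, 299.3], [384.0, 336.0]]
ang -13.012425545968094 0.13754668477549795
ang -15.8258670916908 0.13455339255789214
mat [[439.0, -283.5], [595.0, -253.9], [623.4, -407.7], [468.7, -437.0]]
[ 0.53153487 -0.34551804] [np.float64(0.1563230063658341), np.float64(0.15879679682258052), np.float64(0.15642075828342766), np.float64(0.15739413533268715)]
mat s ((530.7732543945312, -346.26983642578125), (159.8543243408203, 160.19113159179688), 10.42949104309082)
mat d ((529.799072265625, -306.83294677734375), (177.43502807617188, 231.13824462890625), 9.657662391662598)
```

>>> {"api": "step_arm", "payload": {"moves": [[0, 0, -20, 40, 0, 0, 0.05], [0, -10, -40, 80, 0, 0, 0.1], [0, -20, -50, 110, 0, 0, 0.15], [0, -20, -50, 110, 0, 0, 0.15], [0, -20, -50, 110, 0, 0, 0.15], [0, -20, -50, 110, 0, 0, 0.15]]}}

```text
clock: 0.7
position: [0.6047, -0.0494, 0.3398]
ee_rot: [0.652, 0.758, -0.001, -0.001]
ft_force: [0.1, 0.3, -0.6]
grip_width: 1.001
grasp_force: 0.0
```

```bash
cat >> h.py <<'E'
from scipy.spatial.transform import Rotation as Ro
def wrist(name=None):
    o=manip.get_obs(); c=manip.camera("wrist")
    T=np.eye(4);T[:3,:3]=Ro.from_quat(o["ee_rot"]).as_matrix();T[:3,3]=o["position"]
    W=np.linalg.inv(T@np.array(c["mount"],float))  # world->cam
    c["rvec"]=cv2.Rodrigues(W[:3,:3])[0];c["tvec"]=W[:3,3]
    if name: cv2.imwrite(f"pics/{name}.png",cv2.resize(c["image"],(800,600),interpolation=cv2.INTER_CUBIC))
    return o,c
E
python3 - <<'E'
from h import *
import pickle
o,c=wrist("w1"); pickle.dump(c,open("w1.pkl","wb")); print(o["position"],o["ee_rot"],c["mount"])
b=np.array([.604,-.055]);
E
```

```text
[ 0.60472885 -0.04939789  0.33979228] [ 6.52006246e-01  7.58212790e-01 -5.87245643e-04 -9.35884372e-04] [[-2.89724740e-04 -9.45312386e-01 -3.26166229e-01  8.44851543e-02]
 [ 9.99999875e-01 -1.40750714e-04 -4.80341915e-04 -8.50468470e-05]
 [ 4.08165032e-04 -3.26166327e-01  9.45312308e-01 -1.41798218e-01]
 [ 0.00000000e+00  0.00000000e+00  0.00000000e+00  1.00000000e+00]]
```

View pics/w1.png

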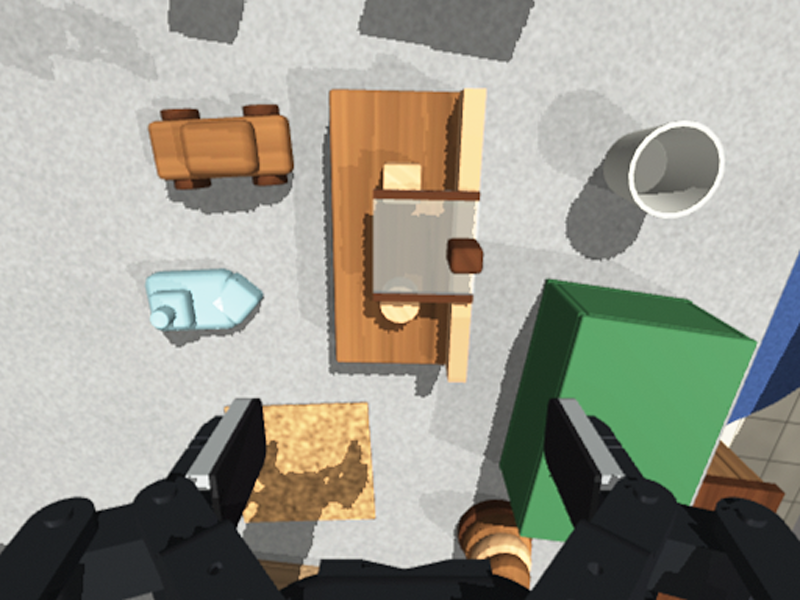

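The wrist view shows the bench from above: deck corners at (330,90) and (337,362), rail corners at (464,88), (487,88), (467,382) and (447,382), and the grip at about (465,255). The green box stands beyond the rail.

```bash
python3 - <<'E'
from h import *
import pickle
c=pickle.load(open("w1.pkl","rb")); k=512/800
def f(l,pts,z):
    P=np.array([onz(c,(p[0]*k,p[1]*k),z) for p in pts]); print(l,(P*1000).round(1).tolist()); return P
a=f("deck",[(330,90),(337,362)],.06)
r=f("rail",[(464,88),(487,88),(467,382),(447,382)],.092)
for u,v in((a[0],a[1]),(r[0],r[3]),(r[1],r[2])): w=u-v; print(np.degrees(np.arctan2(w[1],w[0]))-90,np.linalg.norm(w))
al=np.radians(8.3); ex=np.array([np.cos(al),np.sin(al)])
print("ctr deck",a.mean(0)+.06*ex,"rail",r.mean(0)-.052*ex)
print("mat",f("mat",[(368,403),(375,517)],.004))
f("strips",[(373,193),(480,193),(373,298),(472,298)],.099)
f("grip top",[(447,238),(481,238),(465,250)],.139)
f("round",[(381,305),(419,305),(400,323)],.088); f("sq",[(383,164),(420,164)],.088)
im=cv2.resize(c["image"],(800,600)); cv2.imwrite("pics/g.png",cv2.resize(im[150:345,350:510],None,fx=3,fy=3,interpolation=cv2.INTER_CUBIC))
E
```

```text
deck [[528.7, 54.8], [559.2, -180.4]]
rail [[629.8, 69.1], [646.4, 71.6], [677.6, -166.2], [660.1, -168.9]]
7.38184738859033 0.23712963341706297
7.253541931631517 0.2399328596796743
7.488338166013747 0.23988452536586866
ctr deck [ 0.60334371 -0.054147  ] rail [ 0.60202955 -0.05612463]
mat [[593.9, -253.5], [622.0, -407.8]]
mat [[ 0.59390743 -0.25349079]
 [ 0.62196398 -0.40776008]]
strips [[574.4, -14.5], [655.1, -2.2], [585.3, -98.4], [665.5, -86.2]]
grip top [[631.8, -32.5], [655.4, -28.9], [645.9, -39.1]]
round [[592.6, -107.4], [624.4, -102.6], [610.9, -121.2]]
sq [[578.7, 7.1], [606.9, 11.4]]
```

View pics/g.png

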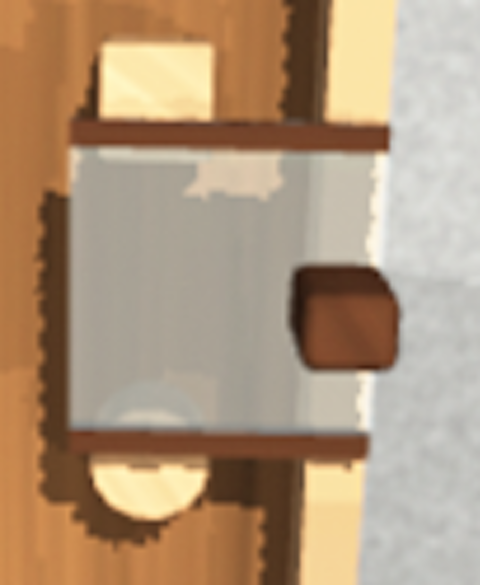

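The crop shows the grip's top face centred at crop (350,331), which fits a bench at about (603,-55.5) mm, yaw 7.5°, with the shutter near the middle. I'll go to the grip part-closed.

>>> {"api": "step_arm", "payload": {"moves": [[0.45, 20, 1, -40, 0, 0, -0.02], [0.45, 45, 1, -80, 0, 0, -0.02], [0.45, 45, 1, -120, 0, 0, -0.02], [0.45, 45, 1, -160, 0, 0, -0.02], [0.45, 45, 1, -195, 0, 0, -0.02], [0.45, 45, 1, -215, 0, 0, -0.02], [0.45, 45, 1, -230, 0, 0, -0.02], [0.45, 45, 1, -230, 0, 0, -0.02]]}}

```text
clock: 1.55
position: [0.6485, -0.0485, 0.1085]
ee_rot: [0.66, 0.752, -0.001, -0.002]
ft_force: [-0.6, -1.0, 0.2]
grip_width: 0.549
grasp_force: 0.0
```

>>> {"api": "step_arm", "payload": {"grip_force": 40, "moves": [[1, 0, 0, 0, 0, 0, 0], [1, 0, 0, 0, 0, 0, 0], [1, 0, 0, 0, 0, 0, 0], [1, 0, 0, 0, 0, 0, 0], [1, 0, 0, 0, 0, 0, 0]]}}

```text
clock: 2.05
position: [0.6495, -0.0491, 0.1128]
ee_rot: [0.66, 0.751, -0.0, -0.0]
ft_force: [-8.1, -0.3, 3.6]
grip_width: 0.274
grasp_force: 40.2
```

>>> {"api": "step_arm", "payload": {"moves": [[1, -0.7, 5, 0, 0, 0, 0], [1, -1.3, 10, 0, 0, 0, 0], [1, -2, 15, 0, 0, 0, 0], [1, -2.6, 20, 0, 0, 0, 0], [1, -3.3, 25, 0, 0, 0, 0], [1, -3.9, 30, 0, 0, 0, 0], [1, -4.5, 34, 0, 0, 0, 0], [1, -4.9, 37, 0, 0, 0, 0], [1, -5.2, 39, 0, 0, 0, 0], [1, -5.2, 39, 0, 0, 0, 0]]}}

```text
clock: 3.05
position: [0.6446, -0.0111, 0.1128]
ee_rot: [0.66, 0.751, -0.0, 0.001]
ft_force: [-6.2, -3.2, 3.0]
grip_width: 0.272
grasp_force: 40.0
```

>>> {"api": "step_arm", "payload": {"moves": [[1, -0.2, 1.5, 0, 0, 0, 0], [1, -0.4, 3, 0, 0, 0, 0], [1, -0.6, 4.5, 0, 0, 0, 0], [1, -0.6, 4.5, 0, 0, 0, 0]]}}

```text
clock: 3.45
position: [0.6445, -0.011, 0.1129]
ee_rot: [0.661, 0.75, -0.002, 0.002]
ft_force: [-3.4, -13.6, 0.6]
grip_width: 0.271
grasp_force: 39.9
```

>>> {"api": "step_arm", "payload": {"moves": [[1, 0.5, -4, 0, 0, 0, 0], [0.45, 0.5, -4, 0, 0, 0, 0], [0.45, 0.5, -4, 0, 0, 0, 0], [0.45, 0.5, -4, 0, 0, 0, 0], [0.3, 0.5, -4, 40, 0, 0, 0], [0.2, -10, 20, 90, 0, 0, 0], [0, -20, 60, 140, 0, 0, -0.05], [0, -30, 105, 180, 0, 0, -0.1], [0, -45, 150, 210, 0, 0, -0.2], [0, -60, 195, 220, 0, 0, -0.25]]}}

```text
clock: 4.45
position: [0.594, 0.1606, 0.3215]
ee_rot: [0.75, 0.662, 0.002, 0.001]
ft_force: [0.9, 0.4, -0.6]
grip_width: 1.0
grasp_force: 0.0
```

>>> {"api": "step_arm", "payload": {"moves": [[0, -10, 40, 0, 0, 0, -0.08], [0, -20, 85, 0, 0, 0, -0.13], [0, -25, 100, 0, 0, 0, -0.13], [0, -25, 100, 0, 0, 0, -0.13], [0, -25, 100, 0, 0, 0, -0.13]]}}

```text
clock: 4.95
position: [0.5691, 0.2589, 0.3184]
ee_rot: [0.79, 0.614, 0.0, 0.0]
ft_force: [0.2, -0.7, 0.6]
grip_width: 1.002
grasp_force: 0.0
```

```bash
python3 - <<'E'
from h import *
import pickle
o,c=wrist("w2"); pickle.dump(c,open("w2.pkl","wb")); print(o["position"],o["ee_rot"])
E
```

```text
[0.56914829 0.25890049 0.31835736] [7.89676891e-01 6.13522819e-01 5.62497604e-05 3.93684295e-04]
```

View pics/w2.png

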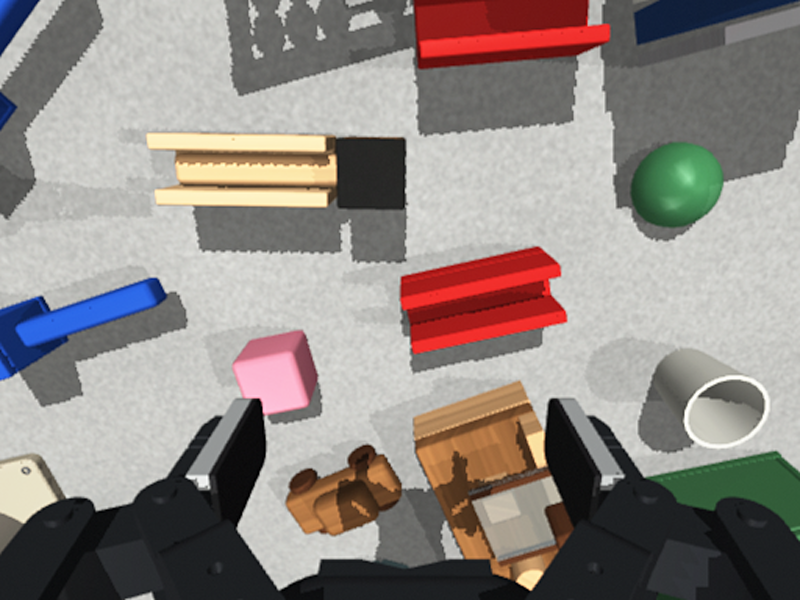

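The wrist view shows the mallet's dark head top with corners (338,139), (405,138), (405,208) and (338,207), and the cradle walls running left from it. The red cradle at (485,300) is clear of it.

```bash
python3 - <<'E'
from h import *
import pickle
c=pickle.load(open("w2.pkl","rb")); k=512/800
def f(l,pts,z):
    P=np.array([onz(c,(p[0]*k,p[1]*k),z) for p in pts]); print(l,(P*1000).round(1).tolist()); return P
x,y,w,h=200,80,70,60
g=c["image"][y:y+h,x:x+w].max(2); m=(g<45).astype(np.uint8)
ct=max(cv2.findContours(m,0,2)[0],key=cv2.contourArea); r=cv2.minAreaRect(ct); print(r)
ctr=np.array(r[0])+[x+.5,y+.5]; print("head",onz(c,ctr,.08))
h=f("head",[(338,139),(405,138),(405,208),(338,207)],.08); print(h.mean(0))
for a,b in((1,0),(2,3)): v=h[a]-h[b]; print(np.degrees(np.arctan2(v[1],v[0])),np.linalg.norm(v))
w=f("crad",[(333,135),(148,132),(330,206),(157,205)],.068)
for i in(0,2): v=w[i]-w[i+1]; print(np.degrees(np.arctan2(v[1],v[0])),np.linalg.norm(v))
print("mid front",(w[0]+w[2])/2)
o=manip.get_obs(); R=Ro.from_quat(o["ee_rot"]).as_matrix(); print("tooly deg",np.degrees(np.arctan2(R[1,1],R[0,1])),"J",o["joint_pos"])
E
```

```text
((37.0, 31.0), (44.0, 44.0), 90.0)
head [0.55780081 0.31633548]
head [[541.1, 346.5], [588.8, 335.0], [576.2, 285.7], [526.7, 299.1]]
[0.55818475 0.31657774]
-13.514923422480798 0.04907824304374001
-15.178243365443548 0.05127430131696095
crad [[536.7, 350.4], [402.5, 386.8], [518.8, 300.1], [386.9, 334.6]]
-15.209126469060761 0.13907292708235464
-14.65714822244253 0.13633453671781978
mid front [0.52776542 0.32522741]
tooly deg -14.405998814656055 J [-0.38090008  0.31045217 -0.15581666  1.31039184  0.04844002  1.52418379
 -0.7830638 ]
```

>>> {"api": "step_arm", "payload": {"moves": [[0.15, -2, 10, 0, 0, 0, 0.15], [0.15, -4, 20, 0, 0, 0, 0.3], [0.15, -6, 30, 0, 0, 0, 0.45], [0.15, -8, 40, -15, 0, 0, 0.6], [0.15, -10, 50, -30, 0, 0, 0.75], [0.15, -12, 59, -50, 0, 0, 0.9], [0.15, -14, 59, -70, 0, 0, 1.05], [0.15, -17, 59, -90, 0, 0, 1.2], [0.15, -17, 59, -110, 0, 0, 1.35], [0.15, -17, 59, -130, 0, 0, 1.5]]}}

```text
clock: 6.0
position: [0.553, 0.3164, 0.1876]
ee_rot: [0.158, 0.987, -0.0, 0.0]
ft_force: [-0.0, -0.3, 0.7]
grip_width: 0.848
grasp_force: 0.0
```

>>> {"api": "step_arm", "payload": {"moves": [[0.15, 0, 0, 0, 0, 0, 0.066], [0.15, 0, 0, 0, 0, 0, 0.066], [0.15, 0, 0, 0, 0, 0, 0.066]]}}

```text
clock: 6.3
position: [0.5528, 0.3173, 0.1887]
ee_rot: [0.129, 0.992, 0.0, 0.0]
ft_force: [-0.3, 0.8, 0.2]
grip_width: 0.85
grasp_force: 0.0
```

>>> {"api": "step_arm", "payload": {"moves": [[0.15, -1, 1, -40, 0, 0, 0], [0.15, -1, 1, -80, 0, 0, 0], [0.15, -1, 1, -110, 0, 0, 0], [0.15, -1, 1, -135, 0, 0, 0], [0.15, -1, 1, -152, 0, 0, 0], [0.15, -1, 1, -152, 0, 0, 0], [0.15, -1, 1, -152, 0, 0, 0]]}}

```text
clock: 7.0
position: [0.5515, 0.3198, 0.0374]
ee_rot: [0.127, 0.992, 0.0, 0.0]
ft_force: [0.5, 0.5, 0.6]
grip_width: 0.851
grasp_force: 0.0
```

>>> {"api": "step_arm", "payload": {"grip_force": 40, "moves": [[1, 0, 0, 0, 0, 0, 0], [1, 0, 0, 0, 0, 0, 0], [1, 0, 0, 0, 0, 0, 0], [1, 0, 0, 0, 0, 0, 0]]}}

```text
clock: 7.4
position: [0.5518, 0.32, 0.0381]
ee_rot: [0.127, 0.992, 0.001, 0.001]
ft_force: [-0.7, -0.9, 8.1]
grip_width: 0.606
grasp_force: 43.4
```

>>> {"api": "step_arm", "payload": {"grip_force": 60, "moves": [[1, 0, 0, 10, 0, 0, 0], [1, 0, 0, 25, 0, 0, 0], [1, 0, 0, 50, 0, 0, 0], [1, 0, 0, 80, 0, 0, 0], [1, 0, 0, 115, 0, 0, 0], [1, 0, 0, 150, 0, 0, 0], [1, 0, 0, 175, 0, 0, 0], [1, 0, 0, 185, 0, 0, 0], [1, 0, 0, 185, 0, 0, 0]]}}

```text
clock: 8.3
position: [0.5512, 0.3199, 0.223]
ee_rot: [0.127, 0.992, 0.001, 0.001]
ft_force: [-0.2, -0.4, -2.9]
grip_width: 0.601
grasp_force: 63.2
```

```bash
python3 - <<'E'
from h import *
o=manip.get_obs();print(o["ft_force"],o["torque"],o["position"],o["joint_pos"],o["grip_width"])
E
```

```text
[-0.18670237 -0.4375269  -2.89612753] [-0.0013331   0.00859939 -0.04221616] [0.55118468 0.31992157 0.22300572] [-0.29569743  0.39070492 -0.4004461   1.42326217  0.15289707  1.35553791
  0.61471097] 0.6005443489784342
```

```bash
python3 - <<'E'
from h import *
import pickle
s=pickle.load(open("c0.pkl","rb"))["scene"]
for p in((128,548),(173,510),(255,600)): print(p,onz(s,np.array(p)*.64,.05)*1000,onz(s,np.array(p)*.64,.03)*1000)
w=pickle.load(open("w1.pkl","rb"))
print("boat",[ (onz(w,np.array(p)*.64,.03)*1000).round() for p in((147,270),(262,297),(175,335))], "car",[(onz(w,np.array(p)*.64,.03)*1000).round() for p in((150,130),(292,110),(290,180))])
E
```

```text
(128, 548) [ 437.16114663 -591.47654545] [ 427.37221944 -592.88121554]
(173, 510) [ 439.18468822 -501.00391053] [ 429.43118035 -500.82498143]
(255, 600) [ 658.23093234 -498.38448844] [ 652.31152806 -498.15970997]
boat [array([ 368., -127.]), array([ 478., -137.]), array([ 395., -190.])] car [array([373.,   1.]), array([494.,  36.]), array([496., -23.])]
```

>>> {"api": "step_arm", "payload": {"moves": [[1, 0, -15, 0, 0, 0, 0.02], [1, 0, -40, 0, 0, 0, 0.04], [1, 0, -75, 0, 0, 0, 0.06], [1, 0, -115, 0, 0, 0, 0.08], [1, -2, -155, 0, 0, 0, 0.1], [1, -4, -195, 0, 0, 0, 0.12], [1, -6, -235, 0, 0, 0, 0.14], [1, -8, -275, 0, 0, 0, 0.16], [1, -10, -315, 0, 0, 0, 0.18], [1, -12, -355, 0, 0, 0, 0.2]]}}

```text
clock: 9.3
position: [0.5375, -0.0371, 0.2195]
ee_rot: [0.027, 1.0, 0.0, -0.001]
ft_force: [1.1, -0.8, -2.8]
grip_width: 0.606
grasp_force: 63.4
```

>>> {"api": "step_arm", "payload": {"moves": [[1, -2, -40, 0, 0, 0, 0.02], [1, -4, -80, 0, 0, 0, 0.04], [1, -6, -120, 0, 0, 0, 0.06], [1, -7, -160, 0, 0, 0, 0.08], [1, -8, -200, 0, 0, 0, 0.1], [1, -9, -235, 0, 0, 0, 0.12], [1, -10, -265, 0, 0, 0, 0.14], [1, -11, -290, 0, 0, 0, 0.16], [1, -12, -308, 0, 0, 0, 0.18], [1, -12, -312, 0, 0, 0, 0.187]]}}

```text
clock: 10.3
position: [0.525, -0.3496, 0.219]
ee_rot: [-0.065, 0.998, 0.0, -0.002]
ft_force: [-0.7, 0.1, -3.7]
grip_width: 0.607
grasp_force: 63.5
```

>>> {"api": "step_arm", "payload": {"moves": [[1, 0, 0, -20, 0, 0, 0], [1, 0, 0, -50, 0, 0, 0], [1, 0, 0, -85, 0, 0, 0], [1, 0, 0, -120, 0, 0, 0], [1, 0, 0, -145, 0, 0, 0], [1, 0, 0, -160, 0, 0, 0], [1, 0, 0, -168, 0, 0, 0], [1, 0, 0, -168, 0, 0, 0]]}}

```text
clock: 11.1
position: [0.5266, -0.3468, 0.0526]
ee_rot: [-0.066, 0.998, 0.0, -0.0]
ft_force: [-0.1, 0.0, -1.2]
grip_width: 0.601
grasp_force: 63.6
```

>>> {"api": "step_arm", "payload": {"moves": [[1, 0, 0, -3, 0, 0, 0], [1, 0, 0, -6, 0, 0, 0], [1, 0, 0, -9, 0, 0, 0], [1, 0, 0, -10.5, 0, 0, 0], [1, 0, 0, -10.5, 0, 0, 0]]}}

```text
clock: 11.6
position: [0.5267, -0.3474, 0.0427]
ee_rot: [-0.066, 0.998, 0.0, -0.0]
ft_force: [-0.2, -0.1, -2.9]
grip_width: 0.602
grasp_force: 63.6
```

>>> {"api": "step_arm", "payload": {"moves": [[1, 0, 0, -1, 0, 0, 0], [1, 0, 0, -1, 0, 0, 0], [0.5, 0, 0, -1, 0, 0, 0], [0, 0, 0, -1, 0, 0, 0], [0, 0, 0, -1, 0, 0, 0], [0, 0, 0, -1, 0, 0, 0], [0, -12, -1.5, -1, 0, 0, 0], [0, -27, -3.5, -4, 0, 0, 0], [0, -38, -5, -10, 0, 0, 0], [0, -38, -5, -15, 0, 0, 0]]}}

```text
clock: 12.6
position: [0.4866, -0.3534, 0.0273]
ee_rot: [-0.065, 0.998, -0.0, -0.001]
ft_force: [-0.0, 0.2, -0.6]
grip_width: 0.998
grasp_force: 0.0
```

```bash
python3 - <<'E'
from h import *
import pickle
o,c=wrist(); pickle.dump(c,open("w3.pkl","wb")); print(o["position"],o["joint_pos"])
s=manip.camera("scene"); pickle.dump(s,open("s3.pkl","wb"))
a=cv2.resize(c["image"],(400,300)); b=cv2.resize(s["image"][200:350,110:310],(400,300),interpolation=cv2.INTER_CUBIC)
cv2.imwrite("pics/p3.png",np.hstack([a,b]))
E
```

```text
[ 0.48655813 -0.35339179  0.02728435] [ 0.59125153  0.47141197 -0.04897498  1.72565132  0.02834457  0.94618856
  2.23173739]
```

View pics/p3.png

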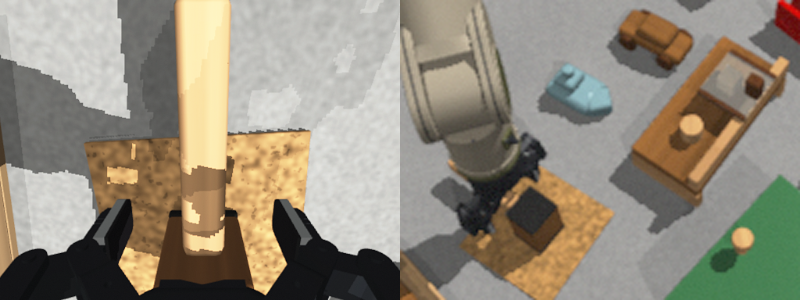

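The mallet stands on the mat with its handle centred between the open fingers. The shutter is at the far end over the square peg and the round peg is exposed. Now gripping the handle.

>>> {"api": "step_arm", "payload": {"grip_force": 110, "moves": [[1, 0, 0, 0, 0, 0, 0], [1, 0, 0, 0, 0, 0, 0], [1, 0, 0, 0, 0, 0, 0], [1, 0, 0, 0, 0, 0, 0], [1, 0, 0, 0, 0, 0, 0], [1, 0, 0, 0, 0, 0, 0]]}}

```text
clock: 13.3
position: [0.4891, -0.3526, 0.0282]
ee_rot: [-0.066, 0.998, -0.0, 0.0]
ft_force: [-1.5, -0.5, 4.6]
grip_width: 0.263
grasp_force: 107.9
```

>>> {"api": "step_arm", "payload": {"moves": [[1, 0, 0, 10, 0, 0, 0], [1, 0, 0, 30, 0, 0, 0], [1, 0, 0, 60, 0, 0, 0], [1, 0, 0, 95, 0, 0, 0], [1, 0, 0, 130, 0, 0, 0], [1, 0, 0, 155, 0, 0, 0], [1, 0, 0, 165, 0, 0, 0], [1, 0, 0, 165, 0, 0, 0]]}}

```text
clock: 14.1
position: [0.4891, -0.3527, 0.1938]
ee_rot: [-0.066, 0.998, -0.0, 0.001]
ft_force: [0.3, -0.4, -3.7]
grip_width: 0.261
grasp_force: 107.9
```

```bash
python3 - <<'E'
from h import *
import pickle
s=pickle.load(open("s3.pkl","rb"))
x,y,w,h=158,285,40,40
m=(s["image"][y:y+h,x:x+w].max(2)<60).astype(np.uint8)
for ct in cv2.findContours(m,0,2)[0]:
    if cv2.contourArea(ct)>60:
        P=np.array([onz(s,p+[x,y],.084) for p in ct.reshape(-1,2)],np.float32)*1000
        print(cv2.boundingRect(ct),cv2.minAreaRect(P))
# peg top circle in s3
x,y,w,h=240,250,30,35
im=cv2.cvtColor(s["image"],cv2.COLOR_BGR2HSV)[y:y+h,x:x+w]; m=((im[...,2]>200)&(im[...,1]>60)).astype(np.uint8)
for ct in cv2.findContours(m,0,2)[0]:
    if cv2.contourArea(ct)>20:
        P=np.array([onz(s,p+[x,y],.088) for p in ct.reshape(-1,2)],np.float32)*1000; print("peg",cv2.boundingRect(ct),cv2.minEnclosingCircle(P))
n=manip.camera("scene"); cv2.imwrite("pics/p4.png",np.hstack([cv2.resize(s["image"][240:300,220:300],(400,300),interpolation=2),cv2.resize(n["image"][220:340,120:280],(400,300),interpolation=2)]))
E
```

```text
(6, 9, 24, 24) ((535.8803100585938, -347.2224426269531), (49.99833297729492, 50.39400100708008), 7.778204917907715)
(0, 0, 20, 20) ((482.0805358886719, -340.39794921875), (69.37184143066406, 39.68268966674805), 85.71455383300781)
peg (18, 19, 12, 16) ((656.7132568359375, -121.2044677734375), 27.946744918823242)
peg (10, 8, 11, 9) ((608.322021484375, -104.18537902832031), 15.361329078674316)
```

View pics/p4.png

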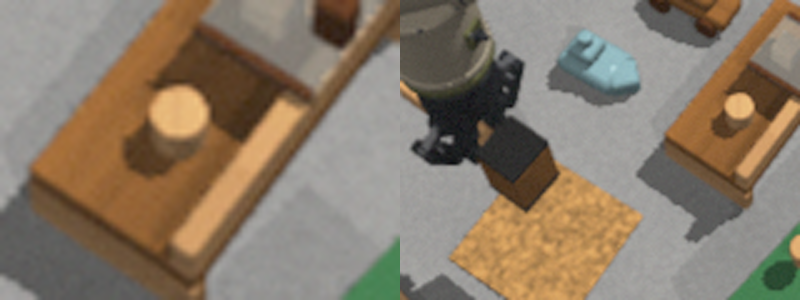

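The mallet hangs level in the grip, with its head top at scene (177,304) before the lift, and the round peg is still up. Moving over the peg.

>>> {"api": "step_arm", "payload": {"moves": [[1, 4, 15, 0, 0, 0, 0], [1, 13, 45, 0, 0, 0, 0], [1, 25, 82, 0, 0, 0, 0], [1, 38, 122, 0, 0, 0, 0], [1, 50, 162, 0, 0, 0, 0], [1, 61, 200, 0, 0, 0, 0], [1, 69, 227, -5, 0, 0, 0], [1, 73.5, 242, -12, 0, 0, 0], [1, 73.5, 242, -20, 0, 0, 0], [1, 73.5, 242, -20, 0, 0, 0]]}}

```text
clock: 15.15
position: [0.5608, -0.1101, 0.1702]
ee_rot: [-0.066, 0.998, 0.0, -0.002]
ft_force: [-0.0, -0.0, -3.3]
grip_width: 0.258
grasp_force: 108.1
```

```bash
python3 - <<'E'
from h import *
import pickle
o=manip.get_obs(); s=manip.camera("scene"); d=manip.camera("side"); print(o["position"],o["ee_rot"])
pr=[proj(s,[.609,-.105,z])[0] for z in(.088,.15,.23)]; print(pr)
a=s["image"][195:285,205:325].copy(); b=d["image"][100:190,170:290].copy()
cv2.imwrite("pics/p5.png",np.hstack([cv2.resize(a,(400,300),interpolation=2),cv2.resize(b,(400,300),interpolation=2)]))
x,y,w,h=205,180,80,80
m=(s["image"][y:y+h,x:x+w].max(2)<45).astype(np.uint8)
for ct in cv2.findContours(m,0,2)[0]:
    if cv2.contourArea(ct)>100:
        P=np.array([onz(s,p+[x,y],.2296) for p in ct.reshape(-1,2)],np.float32)*1000
        print(cv2.boundingRect(ct),cv2.minAreaRect(P))
E
```

```text
[ 0.56080246 -0.11005908  0.1702047 ] [-6.64274604e-02  9.97788919e-01  4.18304486e-04 -2.11914704e-03]
[array([255.16003625, 262.30915345]), array([255.04376048, 252.07352275]), array([254.87809029, 237.48975525])]
(21, 28, 32, 36) ((560.95166015625, -98.49673461914062), (85.93500518798828, 104.04105377197266), 49.979061126708984)
```

View pics/p5.png

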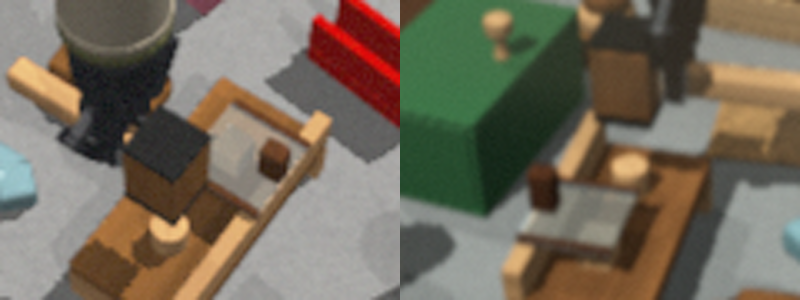

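The head is squarely above the round peg: its top centre is at scene (255,239), against (255,238) predicted. The shutter is clear. Strike.

>>> {"api": "step_arm", "payload": {"moves": [[1, 0, 0, 0, 0, 0, 0], [1, 0, 0, 0, 0, 0, 0], [1, 0, 0, -45, 0, 0, 0], [1, 0, 0, -87, 0, 0, 0], [1, 0, 0, -87, 0, 0, 0]]}}

```text
clock: 15.75
position: [0.561, -0.1115, 0.0836]
ee_rot: [-0.065, 0.998, -0.0, -0.001]
ft_force: [0.5, 0.3, -2.5]
grip_width: 0.258
grasp_force: 117.8
```

>>> {"api": "step_arm", "payload": {"moves": [[1, 0, 0, 20, 0, 0, 0], [1, 0, 0, 60, 0, 0, 0], [1, 0, 0, 95, 0, 0, 0], [1, -5, -30, 105, 0, 0, 0], [1, -18, -60, 105, 0, 0, 0], [1, -25, -80, 105, 0, 0, 0], [1, -25, -80, 105, 0, 0, 0]]}}

```text
clock: 16.45
position: [0.5358, -0.195, 0.1911]
ee_rot: [-0.063, 0.998, -0.001, -0.0]
ft_force: [-0.1, -1.3, -2.7]
grip_width: 0.262
grasp_force: 117.9
```

```bash
python3 - <<'E'
from h import *
o=manip.get_obs(); s=manip.camera("scene"); d=manip.camera("side"); print(o["position"],o["ee_rot"])
for z in(.064,.068,.088): print(z,proj(s,[.609,-.105,z])[0],proj(d,[.609,-.105,z])[0])
a=s["image"][215:305,205:325].copy(); b=d["image"][90:180,190:310].copy()
cv2.imwrite("pics/p6.png",np.hstack([cv2.resize(a,(400,300),interpolation=2),cv2.resize(b,(400,300),interpolation=2)]))
E
```

```text
[ 0.53580864 -0.19500273  0.19114681] [-6.29464909e-02  9.98016461e-01 -9.36899443e-04 -7.28280985e-05]
0.064 [255.20251371 266.04839821] [237.79458712 155.60745163]
0.068 [255.19552701 265.43336685] [237.74201312 154.55115975]
0.088 [255.16003625 262.30915345] [237.47546206 149.19574188]
```

View pics/p6.png

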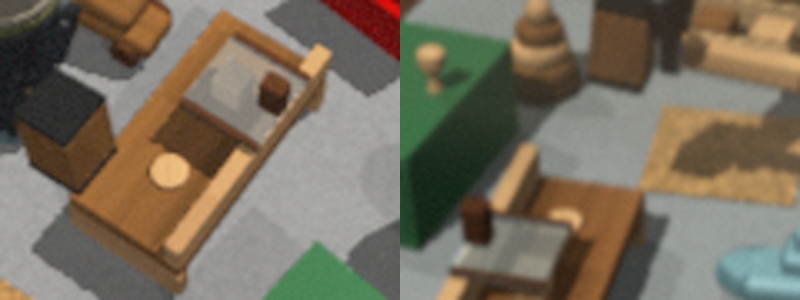

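The peg top is now at scene (255.7,266), which fits the home height (266.05 predicted). The TCP went a few mm lower than needed, so I'll check the mallet's pitch in the grip.

```bash
python3 - <<'E'
from h import *
o=manip.get_obs(); s=manip.camera("scene"); d=manip.camera("side")
p=o["position"]; R=Ro.from_quat(o["ee_rot"]).as_matrix(); mx=np.array([R[1,1],-R[0,1],0]); mx*=np.sign(mx[0]); mx/=np.linalg.norm(mx); my=np.array([-mx[1],mx[0],0])
print("mallet yaw",np.degrees(np.arctan2(mx[1],mx[0])))
for pitch in(0,8):
    g=p+[0,0,.019]; r=Ro.from_rotvec(-my*np.radians(pitch))
    P=[g+r.apply(mx*(.046+a)+my*b+np.array([0,0,c])) for a,b,c in((-.026,.026,.037),(.026,.026,.037),(.026,-.026,.037),(-.026,-.026,.037),(.026,-.026,-.043),(-.026,-.026,-.043))]
    print(pitch,"scene crop",((proj(s,P)-[205,215])*3.333).round().tolist(),"side",((proj(d,P)-[190,90])*3.333+[400,0]).round().tolist())
x,y,w,h=245,255,24,22
im=cv2.cvtColor(s["image"],cv2.COLOR_BGR2HSV)[y:y+h,x:x+w]; m=((im[...,2]>200)&(im[...,1]>60)).astype(np.uint8)
for ct in cv2.findContours(m,0,2)[0]:
    if cv2.contourArea(ct)>20:
        for z in(.064,.068,.072):
            P=np.array([onz(s,q+[x,y],z) for q in ct.reshape(-1,2)],np.float32)*1000; print("peg",z,cv2.boundingRect(ct),cv2.minEnclosingCircle(P))
E
```

```text
mallet yaw 7.48756067954427
0 scene crop [[63.0, 69.0], [117.0, 103.0], [75.0, 153.0], [21.0, 117.0], [81.0, 200.0], [30.0, 165.0]] side [[639.0, 18.0], [579.0, 12.0], [594.0, -16.0], [653.0, -10.0], [596.0, 65.0], [652.0, 71.0]]
8 scene crop [[58.0, 64.0], [110.0, 93.0], [68.0, 143.0], [15.0, 112.0], [86.0, 198.0], [35.0, 167.0]] side [[645.0, 16.0], [585.0, 2.0], [601.0, -26.0], [659.0, -12.0], [590.0, 54.0], [646.0, 67.0]]
peg 0.064 (5, 6, 12, 10) ((608.434326171875, -103.09495544433594), 16.26067352294922)
peg 0.068 (5, 6, 12, 10) ((609.8094482421875, -104.54142761230469), 16.203039169311523)
peg 0.072 (5, 6, 12, 10) ((611.1844482421875, -105.9879150390625), 16.145404815673828)
```

```bash
python3 - <<'E'
from h import *
o=manip.get_obs(); s=manip.camera("scene"); d=manip.camera("side")
p=o["position"]; R=Ro.from_quat(o["ee_rot"]).as_matrix(); al=np.radians(7.49)
mx=np.array([np.cos(al),np.sin(al),0]); my=np.array([-mx[1],mx[0],0]); g=p+[0,0,.019]
def pr(c,pitch,L): return proj(c,[g+Ro.from_rotvec(-my*np.radians(pitch)).apply(mx*(.046+a)+my*b+np.array([0,0,z])) for a,b,z in L])
top=[(-.026,.026,.037),(.026,.026,.037),(.026,-.026,.037),(-.026,-.026,.037)]
# scene: rows of head region; brown lower body mask (front faces) and black top
x,y,w,h=205,230,40,50
im=s["image"][y:y+h,x:x+w].astype(int); dark=(im.max(2)<60); brown=((im[...,2]-im[...,0])>35)&(im[...,2]<170)
for r in range(0,h,1): print(y+r,"".join("#" if dark[r,c] else "b" if brown[r,c] else "." for c in range(w)))
for t in(0,4,8,12): print(t,pr(s,t,top).round(1).tolist(), pr(s,t,[(.026,-.026,-.043),(.026,.026,-.043),(-.026,-.026,-.043)]).round(1).tolist())
E
```

```text
230 ######################...........###bbbb
231 #####################.............####bb
232 #####################.............#####b
233 ##################..................####
234 ##################....................##
235 ###################.....................
236 #####################...................
237 #######################.................
238 #########################...............
239 ##########################..............
240 ############################............
241 ##########..##################..........
242 ################################........
243 #################################.......
244 #################################.......
245 ################################bb......
246 ###############################.bb......
247 ##############################.bbb......
248 ##############################bbbbb.....
249 #############################bbbbbb.....
250 #######.####################bbbbbbb.....
251 #######bbb#################bbbbbbbb....b
252 #######.bbb.##############.bbbbbbbb...bb
253 #######.bbbb.############.bbbbbbbbbb.bbb
254 ....###..bbbbb.#
[... 914 characters left out ...]
bbbbbbbbbb
275 .....................bbbbbbbbbbbbbbbbbbb
276 .....................bbbbbbbbbbbbbbbbbbb
277 .....................bbbbbbbbbbbbbbbbbbb
278 ......................bbbbbbbbbbbbbbbbbb
279 .....................bbbbbbbbbbbbbbbbbbb
0 [[224.5, 235.5], [240.6, 245.7], [228.1, 260.7], [211.8, 250.0]] [[229.8, 274.7], [241.6, 260.2], [214.5, 264.4]]
4 [[223.6, 234.7], [239.7, 244.2], [227.1, 259.2], [210.9, 249.2]] [[230.6, 274.4], [242.4, 259.9], [215.3, 264.7]]
8 [[222.8, 233.9], [238.6, 242.7], [226.0, 257.7], [210.1, 248.4]] [[231.2, 274.0], [243.1, 259.5], [216.0, 265.0]]
12 [[221.9, 233.2], [237.5, 241.1], [224.8, 256.1], [209.2, 247.7]] [[231.8, 273.5], [243.6, 258.9], [216.8, 265.2]]
```

Pitch is about 8° (head up). That matches the peg being at its stop (64 mm), so the slip happened on hitting the stop. Heading to the mat and levelling the head with a 0.14 rad tool pitch.

>>> {"api": "step_arm", "payload": {"moves": [[1, -5, -20, 0, 0, 0, 0], [1, -15, -50, 0, -0.005, 0.03, 0], [1, -28, -90, 0, -0.009, 0.07, 0], [1, -40, -128, 0, -0.014, 0.11, 0], [1, -48, -152, 0, -0.018, 0.139, 0], [1, -50, -159, 0, -0.018, 0.139, 0], [1, -50, -159, -30, -0.018, 0.139, 0], [1, -50, -159, -70, -0.018, 0.139, 0], [1, -50, -159, -100, -0.018, 0.139, 0], [1, -50, -159, -100, -0.018, 0.139, 0]]}}

```text
clock: 17.75
position: [0.4856, -0.3466, 0.0865]
ee_rot: [-0.067, 0.995, -0.002, -0.073]
ft_force: [-1.0, 0.1, -2.4]
grip_width: 0.269
grasp_force: 117.8
```

```bash
python3 - <<'E'
from h import *
o=manip.get_obs(); s=manip.camera("scene"); o=manip.get_obs(); print(o["position"],o["ee_rot"],o["ft_force"])
x,y,w,h=155,270,44,62
im=s["image"][y:y+h,x:x+w].astype(int); dark=(im.max(2)<60); brown=((im[...,2]-im[...,0])>28)&(im[...,2]<135)
for r in range(h): print(y+r,"".join("#" if dark[r,c] else "b" if brown[r,c] else "." for c in range(w)))
R=Ro.from_quat(o["ee_rot"]).as_matrix(); al=np.radians(7.49); mx=np.array([np.cos(al),np.sin(al),0]); my=np.array([-mx[1],mx[0],0]); g=o["position"]-R[:,2]*.019
for t in(-4,0,4,8):
    q=Ro.from_rotvec(-my*np.radians(t)); f=lambda L:proj(s,[g+q.apply(mx*(.046+a)+my*b+np.array([0,0,z])) for a,b,z in L]).round(1).tolist()
    print(t,f([(-.026,.026,.037),(.026,.026,.037),(.026,-.026,.037),(-.026,-.026,.037)]),f([(.026,-.026,-.043),(.026,.026,-.043),(-.026,-.026,-.043)]))
E
```

```text
[ 0.48692133 -0.3476481   0.0894769 ] [-0.06674729  0.99522878 -0.00307963 -0.0710985 ] [ 0.05080622 -0.05181739 -2.40110905]
270 .......................#....................
271 .......................#....................
272 .....................##.....................
273 ....................###.....................
274 ....................###.....................
275 ...................###......................
276 ..................####......................
277 .................####.......................
278 .................####.......................
279 ...............#####........................
280 ..............#####b........................
281 ............#######.........................
282 ..........########..........................
283 ........###########b........................
284 ....################.b......................
285 #####################.b.....................
286 #######################b....................
287 ########################.b..................
288 #########################.b.................
289 ###########################b...........
[... 1828 characters left out ...]
bbbbbbbbbbb............................
328 bbbbbbbbbbbbbbbb............................
329 bbbbbbbbbbbbbbb.............................
330 bbbbbbbbbbbbbbb.............................
331 bbbbbbbbbbbbb...............................
-4 [[172.8, 282.6], [187.8, 293.7], [174.5, 309.3], [159.4, 297.7]] [[177.7, 318.9], [190.1, 304.0], [163.4, 307.8]]
0 [[172.0, 281.8], [186.8, 292.5], [173.5, 308.0], [158.6, 296.9]] [[178.3, 318.9], [190.8, 304.0], [164.1, 308.2]]
4 [[171.2, 281.1], [185.8, 291.1], [172.4, 306.7], [157.7, 296.2]] [[178.8, 318.9], [191.3, 303.9], [164.8, 308.6]]
8 [[170.4, 280.4], [184.6, 289.8], [171.2, 305.4], [156.9, 295.4]] [[179.2, 318.7], [191.7, 303.6], [165.5, 309.0]]
```

Head is level now and over the mat. Lowering.

>>> {"api": "step_arm", "payload": {"moves": [[1, 0, 0, -15, 0, 0, 0], [1, 0, 0, -32, 0, 0, 0], [1, 0, 0, -46, 0, 0, 0], [1, 0, 0, -54, 0, 0, 0], [1, 0, 0, -57, 0, 0, 0], [1, 0, 0, -58, 0, 0, 0], [1, 0, 0, -58, 0, 0, 0]]}}

```text
clock: 18.5
position: [0.4877, -0.3497, 0.0333]
ee_rot: [-0.066, 0.995, -0.005, -0.07]
ft_force: [1.2, -0.3, -3.9]
grip_width: 0.262
grasp_force: 117.8
```

>>> {"api": "step_arm", "payload": {"moves": [[1, 0, 0, -1.5, 0, 0, 0], [1, 0, 0, -3, 0, 0, 0], [1, 0, 0, -4, 0, 0, 0], [1, 0, 0, -4, 0, 0, 0]]}}

```text
clock: 18.9
position: [0.4872, -0.3494, 0.0287]
ee_rot: [-0.066, 0.995, -0.004, -0.07]
ft_force: [-0.9, 0.2, -3.2]
grip_width: 0.262
grasp_force: 117.8
```

>>> {"api": "step_arm", "payload": {"moves": [[1, 0, 0, -0.7, 0, 0, 0], [1, 0, 0, -1.4, 0, 0, 0], [1, 0, 0, -1.4, 0, 0, 0]]}}

```text
clock: 19.2
position: [0.4873, -0.3495, 0.0277]
ee_rot: [-0.066, 0.995, -0.004, -0.07]
ft_force: [-2.1, 0.6, 2.4]
grip_width: 0.259
grasp_force: 118.7
```

>>> {"api": "step_arm", "payload": {"grip_force": 20, "moves": [[1, 0, 0, 0, 0, 0, 0], [1, 0, 0, 0, 0, 0, 0], [0.6, 0, 0, 0, 0, 0, 0], [0.3, 0, 0, 0, 0, 0, 0], [0.2, 0, 0, 0, 0, 0, 0], [0.2, 0, 0, 0, 0, 0, 0], [0.2, -2, 0, 15, 0, 0, 0], [0.2, -5, 0, 40, 0, 0, 0], [0.2, -12, 0, 80, 0, 0, 0], [0.2, -20, 0, 120, 0, 0, 0]]}}

```text
clock: 20.2
position: [0.4671, -0.3492, 0.1496]
ee_rot: [-0.066, 0.995, -0.004, -0.07]
ft_force: [0.3, -1.1, -0.1]
grip_width: 0.801
grasp_force: 0.0
```

>>> {"api": "step_arm", "payload": {"moves": [[0.2, -10, 15, 40, 0, 0, 0], [0.2, -10, 60, 80, 0, 0, 0], [0.2, -10, 100, 100, 0, 0, 0], [0.2, -10, 130, 100, 0, 0, 0], [0.2, -10, 130, 100, 0, 0, 0]]}}

```text
clock: 20.7
position: [0.4588, -0.2145, 0.2501]
ee_rot: [-0.069, 0.995, -0.005, -0.068]
ft_force: [0.2, 0.3, 1.6]
grip_width: 0.802
grasp_force: 0.0
```

```bash
python3 - <<'E'
from h import *
o=manip.get_obs(); print(o["position"],o["ft_force"],o["grip_width"],o["clock"])
s=manip.camera("scene"); d=manip.camera("side")
x,y,w,h=150,270,50,62
im=s["image"][y:y+h,x:x+w]; m=(im.max(2)<60).astype(np.uint8)
for ct in cv2.findContours(m,0,2)[0]:
    if cv2.contourArea(ct)>60: P=np.array([onz(s,q+[x,y],.084) for q in ct.reshape(-1,2)],np.float32)*1000; print(cv2.boundingRect(ct),cv2.minAreaRect(P))
# peg & bystander check vs start
import pickle
C=pickle.load(open("c0.pkl","rb"))
for n,c,rs in(("scene",s,dict(car=(215,200,48,36),boat=(180,228,40,34))),("side",d,dict(cube=(250,220,38,42),boat=(282,155,44,30),car=(258,183,50,34)))):
    for k,(x,y,w,h) in rs.items(): print(n,k,np.abs(c["image"][y:y+h,x:x+w].astype(int)-C[n]["image"][y:y+h,x:x+w]).max(2).mean().round(1))
x,y,w,h=245,255,24,22
im=cv2.cvtColor(s["image"],cv2.COLOR_BGR2HSV)[y:y+h,x:x+w]; m=((im[...,2]>200)&(im[...,1]>60)).astype(np.uint8)
for ct in cv2.findContours(m,0,2)[0]:
    if cv2.contourArea(ct)>20: print("peg",cv2.minEnclosingCircle(np.array([onz(s,q+[x,y],.064) for q in ct.reshape(-1,2)],np.float32)*1000))
x,y,w,h=222,145,40,28
im=cv2.cvtColor(d["image"],cv2.COLOR_BGR2HSV)[y:y+h,x:x+w]
for r in range(h): print(y+r,"".join("#" if im[r,c,2]>190 and im[r,c,1]>50 else "." for c in range(w)))
E
```

```text
[ 0.45877294 -0.21447009  0.25007579] [0.20487007 0.3303148  1.61874736] 0.8018100800451261 20.7
(14, 23, 24, 24) ((534.85302734375, -344.275634765625), (48.3787727355957, 50.21223068237305), 7.591363430023193)
scene car 6.6
scene boat 7.6
side cube 7.7
side boat 9.0
side car 6.9
peg ((608.434326171875, -103.09495544433594), 16.26067352294922)
145 ###.....................................
146 ##......................................
147 ##......................................
148 #.......................................
149 ........................................
150 ........................................
151 ........................................
152 ........................................
153 ...............#####....................
154 ..............#######...................
155 .................#####..................
156 ....................##..................
157 ....................#...................
158 ........................................
159 ........................................
160 ........................................
161 ........................................
162 ........................................
163 ........................................
164 ........................................
165 ........................................
166 ........................................
167 ........................................
168 ........................................
169 ........................................
170 ........................................
171 ........................................
172 ........................................
```

```bash
python3 -c "
from workcell import manip
print(manip.hand_in())"
```

```text
the job is handed in; nothing more can be done
None
```

The job is handed in at about 21 s: the shutter is at its far stop over the square peg, and the mallet stands upright on its head on the mat, released. The round peg was knocked down and measures home to within about 2 mm. The car, cube and boat are unmoved in the camera images.

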